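# Find the perished rubber buffer with a sprung-pin tester

### The job

One of the three rubber buffers on the aluminium carrier has gone soft. Take the pin tester out of its wooden stand and press it foot-down into the buffers with about 10 N (gently, never more than 20 N), so that the foot sits flat and you can read how far the pin goes in; in the soft buffer keep it pressed like that for a good second. Then let go and leave the tester standing upright in the soft buffer, foot fully home, without disturbing the other things on the table.

Things in the scene. Friction and masses are not known exactly. Their poses are not given: they have to be found in the camera images.
- tester: Round steel pin tester, 100 mm tall, 0.36 kg, upright in the stand at the start. Origin: centre of the foot's flat underside, z up the barrel. Foot 32 mm wide (z 0 to 12, lower edge bevelled), waist 25 mm wide, grip barrel 31 mm wide (z 59 to 98): hold it there. A sprung pin 5 mm thick stands 8 mm out below the foot. White tabs in dark slots in the waist's sides rise with the pin.
- tester_pin (a joint): How far the tester's pin is pushed in, m: 0 fully out, 0.008 level with the foot; spring about 0.8 N per mm. With the foot flat in a sound buffer it reads about 0.007 (and getting it flat takes about 5.5 N in all), in the soft one about 0.003 (2.5 N, less than the tester's own weight of 3.5 N, so it stays home there by itself).
- stand: Fixed square wooden stand, 72 x 72 x 32 mm. Origin at the centre of its underside. A round recess 34.5 mm wide and 12 mm deep holds the tester's foot (underside at z 20 mm); a bore below frees the pin. The tester lifts straight out.
- carrier: Fixed aluminium plate 70 (x) x 230 (y) x 24 mm with three like black rubber buffers in a row along its y: rigid rings 50 mm wide, top at z 32 mm, recess 34.5 mm wide with a flared mouth, its floor (z 24) the plate's top, where the foot comes to rest. A round core 15 mm wide, level with the floor, is pushed down by the pin: about 5 N per mm if sound, 0.5 if soft. Origin: centre of the underside.
- seat_1 (a point): Centre of the recess floor of the buffer at carrier y = -70 mm, 24 mm above the table. Any of the three buffers may be the soft one.
- seat_2 (a point): Centre of the recess floor of the middle buffer (carrier y = 0, z 24 mm).
- seat_3 (a point): Centre of the recess floor of the buffer at carrier y = +70 mm (z 24 mm).
- screw_tub: Bystander: clear round tub of screws with a lid, 58 mm wide, 53 mm tall; origin at the centre of its underside.
- tape_roll: Bystander: roll of black tape lying flat, 68 mm wide, 19 mm tall; origin at the centre of its underside.
- marker_pen: Bystander: felt marker lying down, 130 mm long, 15 mm thick; origin under its middle, x along it.
There are look-alikes about, which are no part of the job. What is shaped like the tester but blue or yellow is not meant.

How it is judged:
By the outcome, as a careful person would: the job done as asked, in the order asked, and still so for the second after the job is handed in, with the robot touching nothing.
It also fails if it takes over 56 s, if anything falls off the work surface, if the arm or the gripper's body presses on something with over 40 N, if the wrist force passes 120 N, or if a joint passes its speed limit or range.

### The arm

A 6-joint arm with a two-finger parallel gripper is mounted at the origin on a cart in front of the work surface, level with it; the furniture and walls round the work are solid. World frame = base frame: x ahead of the robot, y to its left, z up, the work surface at z = 0. Lengths are in m, angles in rad, forces in N, time in s.
With the tool pointing down it reaches from about 0.3 to 1 m from the base axis. Payload 5.1 kg.
Tool frame: the origin (TCP) lies midway between the tips of the shut fingers; the grasp point (between the pads) lies 19 mm behind it; z points along the fingers, y is the line along which they close (so a half turn about z gives the same grasp; the last joint's range is limited). The gripper opens to 95 mm and grips with 3 to 60 N. Pads are 20 mm wide; open, the fingers measure 119 mm over their backs; the gripper's body (75 mm by 180 mm) begins 59 mm behind the grasp point.
Start: joints at [1.081, 0.124, 1.65, -0, 1.367, -0.083], TCP at [0.257, 0.597, 0.215] pointing down, gripper open.
Joint ranges: [-2.61, 2.61], [-1.02, 2.33], [0.03, 2.71], [-1.35, 4.49], [0.32, 2.68], [-2.91, 2.91]. Speed limits (rad/s): [2.57, 2.57, 3.14, 3.14, 3.14, 3.14].

### API

Orientations are given as a 3x3 rotation matrix whose columns are the frame's x, y, z axes.
In Python, from cell import manip gives the robot as it stands.
- The arm moves only by the tool step_arm, never from a script. Its argument "deltas" is a list of rows, each a list of 3 entries, a list of its own where there are three numbers: the turn, a rotation vector about the world's x, y, z in degrees, then the shift along the world's x, y, z in m, then the finger opening in m, from 0 to 0.0951. In form: [[[wx, wy, wz], [x, y, z], gripper], ...]. A call has 1 to 20 rows; each row shifts and turns the commanded pose from where the row before left it; what a row does not reach is not made up. A row lasts 1/8 s, in which the tool goes at most 62.5 mm and 10.7 degrees, less where a joint would pass 70% of its speed; a pose out of reach is approached as far as the arm can. A call is refused whole if a number of a shift passes 0.0625 or a number of a turn 10.7, either way. A call with a gripper value outside its range is refused whole. The fingers move at their own pace and stop on an object; "newtons" is the grip in N (left out, the last holds). Time passes only in rows, so rows that do not move let the fingers close. It gives the time, the measured TCP pose, the force, the opening and the grip force at its end, in the units of the state.
- manip.observe(): the state, without advancing time (a new reading comes with each control period).
- manip.grab_frame(name): name is "scene" or "side" or "wrist"; returns (picture, depth): 420x560x3 uint8, blue, green, red; 420x560 float32, m along the optical axis (not along the pixel's ray), 0 where there is no reading.
- manip.get_calibration(name): a dict with "vfov" (degrees; the focal length in pixels is half the picture's height over the tangent of half this angle, whatever the lens; pixels are square), "cx", "cy" (the principal point, pixels), "origin" and "orientation" of the camera in the world. Camera axes: x right, y up, looking along -z (the intrinsics and any distortion apply to the point x, -y, -z); pixel columns grow to the right and rows downward; lengths in m; the calibration is good to about 2 mm. A picture is of the moment at which its call begins: read the wrist's pose just before it. get_calibration takes no time and is no camera call; for the wrist camera it gives the pose at the moment of the call.
- manip.close_job(): hands the job in; it is judged then, once.
The state is a dict: "time_s": time; "qpos": joint angles; "joint_vel": joint speeds; "joint_efforts": joint torques, N m; "ee_pos": TCP position; "orientation": TCP orientation; "contact_force": force on the tool from outside, world axes, zero at the start; "moment": the same for the moment, N m; "grip_width": finger opening in m; "gripper_force": force on a finger pad.
Only numpy, scipy, OpenCV 4.12 (cv2) and the standard library are available. Lean on these libraries where they do the work, as an engineer would, in place of code of your own. Each camera call takes 0.05 s, during which the arm holds its last target. There are 200 camera calls.

## Working session

There is one attempt and no reset: what is moved stays moved. The work goes in short steps, Python scripts to look and compute and a tool call to move; the robot and the scene stay as the last step left them, time stands still between calls to the robot, and variables do not carry over. Pictures are saved under pics/ and viewed, at most 10 in all, crops included, and the job is handed in when it is done.

Besides the shell and the picture viewer there is one more tool, called after "Call:" by a JSON object that holds its "op" and its "data". step_arm: Moves the arm, as the interface text tells. Its arguments: {"type":"object","properties":{"deltas":{"type":"array","items":{"type":"array"}},"newtons":{"type":"number"}},"required":["deltas"]}

```bash
mkdir -p pics
cat > h.py <<'E'
import numpy as np, cv2
from cell import manip
def cam(n):
    c=manip.get_calibration(n); p,d=manip.grab_frame(n); return c,p,d
def pts(c,d):
    h,w=d.shape; f=h/2/np.tan(np.radians(c['vfov'])/2)
    v,u=np.mgrid[:h,:w]
    P=np.stack([(u-c['cx'])/f*d,-(v-c['cy'])/f*d,-d],-1)
    W=P@np.array(c['orientation']).T+np.array(c['origin']); W[d<=0]=np.nan
    return W
E
python3 - <<'E'
from h import *
for n in ['scene','side']:
    c,p,d=cam(n); print(n,c); np.savez(n+'.npz',p=p,W=pts(c,d)); cv2.imwrite(f'pics/{n}0.png',p)
s=manip.observe(); print(s)
E
```

```text
scene {'vfov': 51.0833630049447, 'cx': 287.8512879009159, 'cy': 203.38090132504496, 'origin': array([-0.02355294, -0.11047058,  0.68612269]), 'orientation': array([[ 0.5150912 ,  0.59194283, -0.61990705],
       [-0.85710475,  0.36182592, -0.36667895],
       [ 0.00724546,  0.72019837,  0.69373036]])}
side {'vfov': 47.536267138181934, 'cx': 280.40406101072665, 'cy': 207.38953400699174, 'origin': array([ 0.55070951, -0.64797681,  0.85872335]), 'orientation': array([[ 0.99989106, -0.01025937, -0.01061229],
       [-0.00123126,  0.65848358, -0.75259408],
       [ 0.01470916,  0.75252516,  0.65839921]])}
{'time_s': 0.1, 'qpos': array([ 1.08141200e+00,  1.24425936e-01,  1.65151979e+00,  1.14638478e-05,
        1.36747100e+00, -8.25887666e-02]), 'joint_vel': array([-1.92384768e-03, -1.27081893e-03, -3.32391663e-03,  2.07222160e-03,
        2.24962522e-03, -8.19281283e-05]), 'joint_efforts': array([ 2.19481076e-04, -4.18883765e+01, -3.61095536e+01,  7.76503491e-02,
        4.61904821e-02, -7.00187957e-05]), 'ee_pos': array([0.25693464, 0.59644747, 0.21352942]), 'orientation': array([[-9.18392443e-01,  3.95669772e-01, -8.67376496e-04],
       [ 3.95670690e-01,  9.18391055e-01, -1.60469313e-03],
       [ 1.61662251e-04, -1.81693350e-03, -9.99998336e-01]]), 'contact_force': array([-0.51484618, -0.64029439, -0.05386261]), 'moment': array([-0.04370614, -0.02557931, -0.04792241]), 'gripper_force': 0.0, 'grip_width': 0.09507508680685435}
```

View pics/scene0.png

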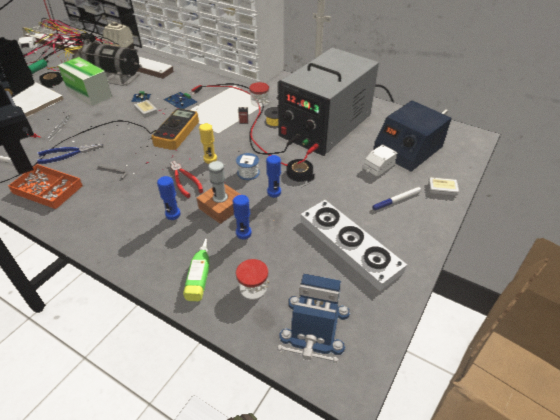

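View pics/side0.png

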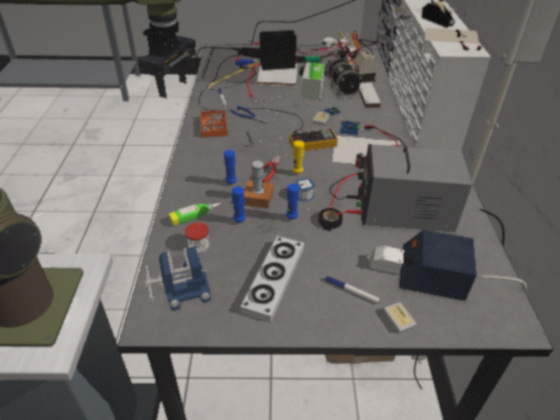

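Scene: tester at about (217,180) in the stand at (217,200), hemmed in by blue look-alikes at (170,197), (242,217), (273,175) and yellow at (207,142). Buffers are at (327,216), (351,236) and (377,258). Next I'll take positions from the depth.

Run:
```python
from h import *
for n in ['scene','side']:
    z=np.load(n+'.npz'); W=z['W'];p=z['p'].astype(int)
    m=np.isfinite(W[...,2])&(W[...,0]>.25)&(W[...,0]<.95)&(W[...,1]>-.35)&(W[...,1]<.4)
    t=m&(abs(W[...,2])<.012); print(n,'table z',np.median(W[t][:,2]))
    for lo,hi in [(.085,.15),(.035,.085),(.026,.045),(.012,.03)]:
        k=(m&(W[...,2]>lo)&(W[...,2]<hi)).astype(np.uint8)
        N,L,S,C=cv2.connectedComponentsWithStats(k)
        for i in range(1,N):
            if S[i,4]>25 and S[i,4]<5000:
                q=W[L==i]; col=p[L==i].mean(0).astype(int)
                mn,mx=np.percentile(q,[2,98],axis=0)
                print((lo,hi),C[i].astype(int),S[i,4],'min',mn.round(3),'max',mx.round(3),'bgr',col)
def crop(n,r,f,o):
    p=np.load(n+'.npz')['p'];a,b,c,d=r
    return cv2.resize(p[b:d,a:c],None,fx=f,fy=f,interpolation=cv2.INTER_CUBIC)
cv2.imwrite('pics/c1.png',crop('scene',(150,110,410,300),3,0))
```

```text
scene table z -5.010324636101071e-05
(0.085, 0.15) [319 107] 1981 min [0.767 0.244 0.087] max [0.94  0.396 0.149] bgr [57 61 65]
(0.085, 0.15) [414 122] 1050 min [0.866 0.029 0.086] max [0.949 0.15  0.096] bgr [74 64 59]
(0.085, 0.15) [272 162] 211 min [0.577 0.278 0.086] max [0.606 0.305 0.11 ] bgr [152  77  53]
(0.085, 0.15) [215 171] 307 min [0.485 0.357 0.086] max [0.512 0.384 0.122] bgr [134 140 139]
(0.085, 0.15) [240 203] 265 min [0.439 0.264 0.086] max [0.466 0.291 0.11 ] bgr [155  78  55]
(0.085, 0.15) [319 285] 693 min [0.349 0.029 0.086] max [0.388 0.089 0.1  ] bgr [118 106  97]
(0.085, 0.15) [313 314] 748 min [0.298 0.012 0.085] max [0.333 0.072 0.099] bgr [104  88  76]
(0.035, 0.085) [318 128] 1393 min [0.747 0.244 0.036] max [0.941 0.395 0.084] bgr [53 56 61]
(0.035, 0.085) [401 143] 1664 min [0.799 0.027 0.036] max [0.938 0.157 0.084] bgr [83 81 82]
(0.035, 0.085) [248 160] 205 min [0.604 0.364 0.038] max [0.655 0.399 0.043] bgr [177 163 152]
(0.035, 0.085) [272 178] 205 min [0.578 0.278 0.036] max [0.596 0.304 0.084] bgr [100  60  48]
(0.035, 0.085) [218 190] 201 min 
[... 7333 characters left out ...]
max [0.843 0.149 0.03 ] bgr [ 96  99 102]
(0.012, 0.03) [274 270] 137 min [0.533 0.071 0.02 ] max [0.565 0.097 0.03 ] bgr [108 109 111]
(0.012, 0.03) [348 285] 114 min [0.672 0.022 0.012] max [0.766 0.076 0.018] bgr [136 124 126]
(0.012, 0.03) [425 288] 303 min [0.835 0.022 0.013] max [0.948 0.057 0.029] bgr [41 35 32]
(0.012, 0.03) [183 289] 167 min [0.327 0.018 0.013] max [0.382 0.043 0.03 ] bgr [78 61 48]
(0.012, 0.03) [204 295] 28 min [0.39  0.013 0.012] max [0.403 0.025 0.018] bgr [120 119 121]
(0.012, 0.03) [174 302] 33 min [ 0.325 -0.007  0.012] max [0.339 0.005 0.018] bgr [122 122 124]
(0.012, 0.03) [399 316] 500 min [ 0.793 -0.065  0.013] max [ 0.845 -0.001  0.019] bgr [131 158 169]
```

View pics/c1.png

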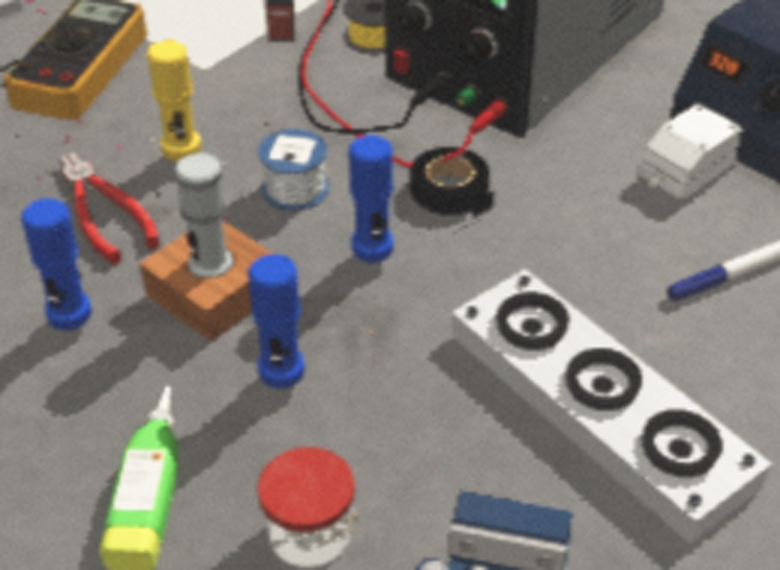

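The crop shows the tester alone in grey, with the red-lidded tub at (307,500) and the carrier's rings at (532,320), (603,380) and (681,443). From the two cameras:

| Item | Position (m) |
|---|---|
| Tester | (0.501, 0.369), top at 0.121 (right for the stand) |
| Ring A | (0.5725, 0.146) |
| Ring B | (0.548, 0.080) |
| Ring C | (0.525, 0.014) |

The ring pitch comes out at 70 mm, as it should. I'll move above the tester now.

Call:
{"op": "step_arm", "data": {"deltas": [[[0,0,-4.6],[0.0305,-0.0285,-0.002],0.07],[[0,0,-4.6],[0.0305,-0.0285,-0.002],0.07],[[0,0,-4.6],[0.0305,-0.0285,-0.002],0.07],[[0,0,-4.6],[0.0305,-0.0285,-0.002],0.07],[[0,0,-4.6],[0.0305,-0.0285,-0.002],0.07],[[0,0,-4.6],[0.0305,-0.0285,-0.002],0.07],[[0,0,-4.6],[0.0305,-0.0285,-0.002],0.07],[[0,0,-4.6],[0.0305,-0.0285,-0.002],0.07],[[0,0,0],[0,0,0],0.07],[[0,0,0],[0,0,0],0.07]]}}

```text
time_s: 1.35
ee_pos: [0.5007, 0.3691, 0.1982]
orientation: [[-0.499, 0.867, -0.001], [0.867, 0.499, -0.0], [0.0, -0.001, -1.0]]
contact_force: [-0.4, 0.9, -0.4]
grip_width: 0.07
gripper_force: 0.0
```

```bash
cat > circ.py <<'E'
from h import *
def fit(xy,R):
    from scipy.optimize import least_squares
    return least_squares(lambda c:np.hypot(*(xy-c).T)-R,xy.mean(0),loss='soft_l1',f_scale=.001).x
E
python3 - <<'E'
from circ import *
s=manip.observe(); c,p,d=cam('wrist'); W=pts(c,d); np.savez('w.npz',p=p,W=W); cv2.imwrite('pics/w1.png',p)
print(s['time_s'],s['ee_pos'],s['orientation'].round(3),s['qpos'].round(2),s['contact_force'],c['origin'],c['orientation'].round(2))
k=(W[...,2]>.1)&(W[...,2]<.135)&(np.hypot(W[...,0]-.5,W[...,1]-.37)<.04)
q=W[k]; print(k.sum(), np.percentile(q,[2,50,98],axis=0) if k.any() else 0)
E
```

```text
1.35 [0.5007136  0.36906435 0.19817209] [[-0.499  0.867 -0.001]
 [ 0.867  0.499 -0.   ]
 [ 0.    -0.001 -1.   ]] [0.55 0.07 1.73 0.   1.34 0.03] [-0.39500138  0.92482881 -0.36836541] [0.46920567 0.42616451 0.3688625 ] [[ 0.87 -0.48 -0.12]
 [ 0.5   0.84  0.21]
 [-0.   -0.24  0.97]]
1219 [[0.48912325 0.35939212 0.10438764]
 [0.50257731 0.37418525 0.12084529]
 [0.51714653 0.38747886 0.12242884]]
```

View pics/w1.png

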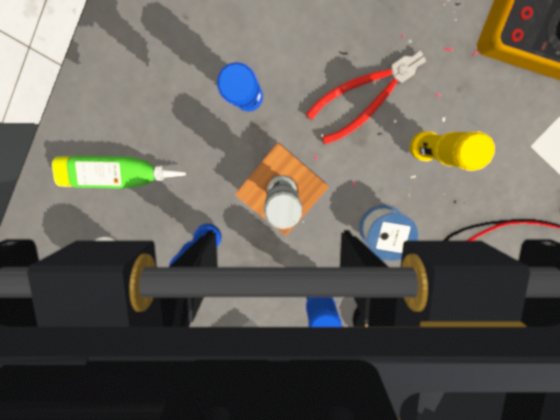

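The wrist view shows the tester at (284,205), roughly between the fingers, with the nearest blue at (205,240). I'll fit the top circle in all three views.

Run:
```python
from circ import *
for n in ['scene','side','w']:
    z=np.load(n+'.npz');W=z['W']
    k=(W[...,2]>.116)&(W[...,2]<.13)&(np.hypot(W[...,0]-.5,W[...,1]-.37)<.03)
    h=cv2.convexHull(W[k][:,:2].astype(np.float32))[:,0]
    (x,y),r=cv2.minEnclosingCircle(h); print(n,k.sum(),x,y,r,fit(h,.0155))
    if n!='w':
      g=p=z['p'].astype(int).max(-1)
      for cx,cy in [(.5725,.146),(.5482,.0805),(.525,.0145)]:
        k=(W[...,2]>.029)&(W[...,2]<.036)&(np.hypot(W[...,0]-cx,W[...,1]-cy)<.035)
        q=cv2.convexHull(W[k][:,:2].astype(np.float32))[:,0]; print('  ring',cv2.minEnclosingCircle(q),np.median(W[k][:,2]))
      k=(abs(W[...,2]-.032)<.002)&(np.hypot(W[...,0]-.502,W[...,1]-.369)<.06)
      print('  stand',cv2.minAreaRect(W[k][:,:2].astype(np.float32)))
W=np.load('w.npz')['W'];k=(abs(W[...,2]-.032)<.002)&(np.hypot(W[...,0]-.502,W[...,1]-.369)<.06)
print('  stand w',cv2.minAreaRect(W[k][:,:2].astype(np.float32)))
```

```text
scene 130 0.500560998916626 0.3722040057182312 0.015615541487932205 [0.50017448 0.37260544]
  ring ((0.5722644329071045, 0.1475779116153717), 0.027136748656630516) 0.03164633861129501
  ring ((0.5487223863601685, 0.0808022990822792), 0.026455285027623177) 0.03151623057381231
  ring ((0.5253137350082397, 0.015468601137399673), 0.02712317183613777) 0.03179090189179068
  stand ((0.5005383491516113, 0.37300536036491394), (0.07385069876909256, 0.07340014725923538), 78.57167053222656)
side 70 0.502152144908905 0.37001773715019226 0.01642163097858429 [0.50197653 0.36979011]
  ring ((0.5725793838500977, 0.14481742680072784), 0.02658003196120262) 0.03172732564599828
  ring ((0.548020601272583, 0.0794612318277359), 0.026805048808455467) 0.03155454345085551
  ring ((0.5244853496551514, 0.012440932914614677), 0.02760801650583744) 0.03150352631609998
  stand ((0.502009391784668, 0.36991775035858154), (0.07557302713394165, 0.07243213802576065), 80.47074127197266)
w 1129 0.5037156939506531 0.3724719285964966 0.015872159972786903 [0.50357639 0.37261696]
  stand w ((0.5039584040641785, 0.372234046459198), (0.07216895371675491, 0.07214419543743134), 79.81193542480469)
```

Call:
{"op": "step_arm", "data": {"deltas": [[[0,0,0],[0.0015,0.0025,-0.02],0.07],[[0,0,0],[0,0,-0.025],0.07],[[0,0,0],[0,0,-0.025],0.07],[[0,0,0],[0,0,-0.025],0.07],[[0,0,0],[0,0,-0.024],0.07],[[0,0,0],[0,0,0],0.07],[[0,0,0],[0,0,0],0.04],[[0,0,0],[0,0,0],0.034],[[0,0,0],[0,0,0],0.03],[[0,0,0],[0,0,0],0.025],[[0,0,0],[0,0,0],0.025]], "newtons": 10}}

```text
time_s: 2.78
ee_pos: [0.503, 0.3716, 0.0801]
orientation: [[-0.498, 0.867, 0.001], [0.867, 0.498, 0.001], [0.0, 0.001, -1.0]]
contact_force: [0.5, 0.7, 0.1]
grip_width: 0.0306
gripper_force: 10.0
```

Run:
```python
from circ import *
s=manip.observe(); print(s['ee_pos'],s['contact_force'],s['moment'],s['grip_width'],s['gripper_force'])
```

```text
[0.50302027 0.37159125 0.08012118] [0.52372585 0.73185767 0.13157008] [-0.05440532 -0.00990173 -0.0574092 ] 0.03057747704646325 9.999833378533367
```

Call:
{"op": "step_arm", "data": {"deltas": [[[0,0,0],[0,0,0],0.025],[[0,0,0],[0,0,0],0.025],[[0,0,0],[0,0,0.01],0.025],[[0,0,0],[0,0,0.02],0.025],[[0,0,0],[0,0,0.03],0.025],[[0,0,0],[0,0,0.025],0.025],[[0,0,0],[0,0,0.025],0.025],[[0,0,0],[0.009,-0.028,0],0.025],[[0,0,0],[0.009,-0.028,0],0.025],[[0,0,0],[0.009,-0.028,0],0.025],[[0,0,0],[0.009,-0.028,0],0.025],[[0,0,0],[0.009,-0.028,0],0.025],[[0,0,0],[0.009,-0.028,0],0.025],[[0,0,0],[0.009,-0.028,0],0.025],[[0,0,0],[0.009,-0.028,0],0.025],[[0,0,0],[0,0,-0.03],0.025],[[0,0,0],[0,0,-0.03],0.025],[[0,0,0],[0,0,-0.02],0.025],[[0,0,0],[0,0,0],0.025],[[0,0,0],[0,0,0],0.025]], "newtons": 30}}

```text
time_s: 5.28
ee_pos: [0.5755, 0.1477, 0.1111]
orientation: [[-0.499, 0.867, 0.002], [0.867, 0.499, 0.0], [-0.001, 0.002, -1.0]]
contact_force: [0.8, -0.5, -3.0]
grip_width: 0.0306
gripper_force: 30.0
```

Run:
```python
from circ import *
s=manip.observe(); print(s['ee_pos'],s['contact_force'],s['moment'],s['grip_width'])
ims=[]
for n in ['scene','side']:
    c,p,d=cam(n); np.savez(n+'2.npz',p=p,W=pts(c,d))
    W=pts(c,d); k=(W[...,2]>.033)&(W[...,2]<.085)&(np.hypot(W[...,0]-.573,W[...,1]-.146)<.03)
    v,u=np.where(k); print(n,u.mean(),v.mean())
    u0,v0=(300,150) if n=='scene' else (245,185)
    ims.append(cv2.resize(p[v0:v0+120,u0:u0+80],None,fx=5,fy=5,interpolation=cv2.INTER_CUBIC))
cv2.imwrite('pics/c2.png',np.hstack(ims))
```

```text
[0.57554578 0.14771865 0.11113821] [ 0.82418574 -0.52768911 -3.00257309] [-0.08362875  0.03325454  0.04656187] 0.0306051170689803
scene 326.7295918367347 206.67857142857142
side 284.94736842105266 241.66447368421052
```

View pics/c2.png

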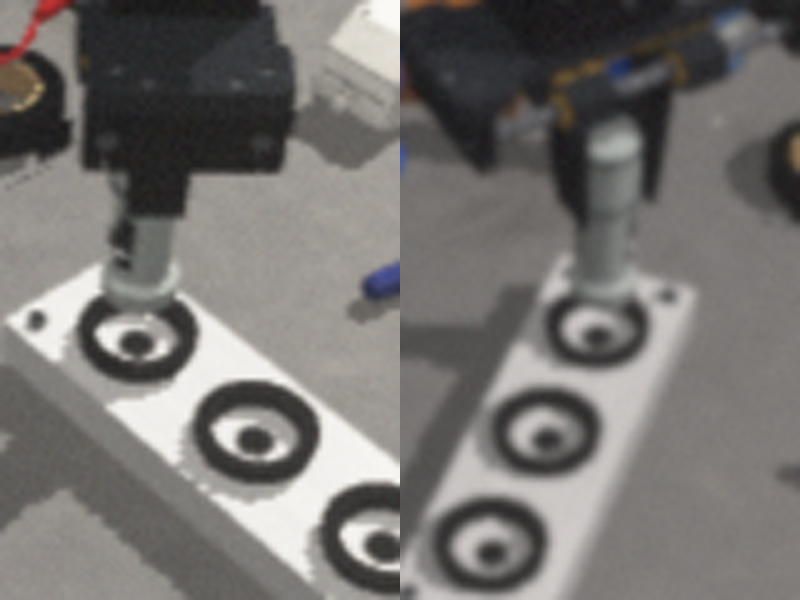

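The crops show the tester hanging upright over ring A. In the scene view the slot is visible at (122,245). I'll check the offset by fitting the foot and waist against the ring in each view.

Run:
```python
from circ import *
for n in ['scene2','side2']:
    z=np.load(n+'.npz');W=z['W']
    near=np.hypot(W[...,0]-.574,W[...,1]-.146)<.03
    for lo,hi,R in [(.053,.062,.016),(.068,.105,.0125)]:
        k=(W[...,2]>lo)&(W[...,2]<hi)&near
        q=W[k][:,:2]; print(n,k.sum(),fit(q,R))
    for cx,cy in [(.5725,.146),(.5482,.0805),(.525,.0145)]:
        k=(W[...,2]>.029)&(W[...,2]<.036)&(np.hypot(W[...,0]-cx,W[...,1]-cy)<.035)
        q=cv2.convexHull(W[k][:,:2].astype(np.float32))[:,0]; print('  ring',cv2.minEnclosingCircle(q))
```

```text
scene2 43 [0.57402899 0.14976467]
scene2 162 [0.57371733 0.14985675]
  ring ((0.571498453617096, 0.14747190475463867), 0.026570778340101242)
  ring ((0.5493059158325195, 0.08077824860811234), 0.02786456234753132)
  ring ((0.5250765681266785, 0.014955832622945309), 0.027103083208203316)
side2 33 [0.57465927 0.14858186]
side2 124 [0.57459644 0.14788101]
  ring ((0.5722267627716064, 0.1446419656276703), 0.02702213265001774)
  ring ((0.5478877425193787, 0.07931076735258102), 0.027435055002570152)
  ring ((0.524551510810852, 0.013070039451122284), 0.026879264041781425)
```

Call:
{"op": "step_arm", "data": {"deltas": [[[0,0,0],[-0.0017,-0.0019,-0.006],0.025],[[0,0,0],[0,0,-0.008],0.025],[[0,0,0],[0,0,-0.003],0.025],[[0,0,0],[0,0,-0.003],0.025],[[0,0,0],[0,0,-0.003],0.025],[[0,0,0],[0,0,0],0.025]]}}

```text
time_s: 6.12
ee_pos: [0.573, 0.1455, 0.0867]
orientation: [[-0.498, 0.867, -0.0], [0.867, 0.498, -0.0], [0.0, -0.0, -1.0]]
contact_force: [-0.4, 0.3, -2.1]
grip_width: 0.0302
gripper_force: 30.0
```

```bash
cat > o.py <<'E'
from circ import *
s=manip.observe(); print(s['time_s'],s['ee_pos'].round(4),s['contact_force'].round(2),s['moment'].round(3),s['orientation'][2].round(4))
E
python3 o.py
```

```text
6.125 [0.573  0.1455 0.0867] [-0.45  0.25 -2.06] [-0.099  0.22   0.044] [ 0.e+00 -1.e-04 -1.e+00]
```

Call:
{"op": "step_arm", "data": {"deltas": [[[0,0,0],[0,0,-0.001],0.025],[[0,0,0],[0,0,-0.001],0.025],[[0,0,0],[0,0,-0.0005],0.025],[[0,0,0],[0,0,0],0.025]]}}

```text
time_s: 6.62
ee_pos: [0.5732, 0.1456, 0.0843]
orientation: [[-0.498, 0.867, 0.0], [0.867, 0.498, 0.0], [-0.0, 0.0, -1.0]]
contact_force: [0.9, -0.5, -0.5]
grip_width: 0.0303
gripper_force: 30.0
```

```bash
python3 o.py
```

```text
6.625 [0.5732 0.1456 0.0843] [ 0.91 -0.47 -0.51] [-0.038  0.148 -0.04 ] [-1.e-04  4.e-04 -1.e+00]
```

Call:
{"op": "step_arm", "data": {"deltas": [[[0,0,0],[0,0,-0.0005],0.025],[[0,0,0],[0,0,-0.0003],0.025],[[0,0,0],[0,0,0],0.025]]}}

```text
time_s: 7.0
ee_pos: [0.5733, 0.1456, 0.0841]
orientation: [[-0.498, 0.867, 0.0], [0.867, 0.498, 0.0], [-0.0, 0.0, -1.0]]
contact_force: [-2.1, -0.9, 4.1]
grip_width: 0.0301
gripper_force: 30.0
```

```bash
python3 o.py
```

```text
7.0 [0.5733 0.1456 0.0841] [-2.06 -0.89  4.08] [-0.13   0.545 -0.021] [-2.e-04  4.e-04 -1.e+00]
```

Call:
{"op": "step_arm", "data": {"deltas": [[[0,0,0],[-0.0003,0,-0.0003],0.025],[[0,0,0],[0,0,0],0.025],[[0,0,0],[0,0,0],0.025]]}}

```text
time_s: 7.38
ee_pos: [0.5732, 0.1456, 0.0841]
orientation: [[-0.498, 0.867, 0.001], [0.867, 0.498, 0.0], [-0.001, 0.001, -1.0]]
contact_force: [-3.2, -0.6, 5.5]
grip_width: 0.0305
gripper_force: 30.0
```

```bash
python3 o.py
python3 - <<'E'
from circ import *
ims=[]
for n,u0,v0 in [('scene',300,170),('side',245,200)]:
    c,p,d=cam(n); ims.append(cv2.resize(p[v0:v0+80,u0:u0+60],None,fx=6.6,fy=6.6,interpolation=cv2.INTER_CUBIC))
cv2.imwrite('pics/c3.png',np.hstack(ims))
E
```

```text
7.375 [0.5732 0.1456 0.0841] [-3.19 -0.62  5.54] [-0.159  0.533 -0.014] [-5.0e-04  1.1e-03 -1.0e+00]
```

View pics/c3.png

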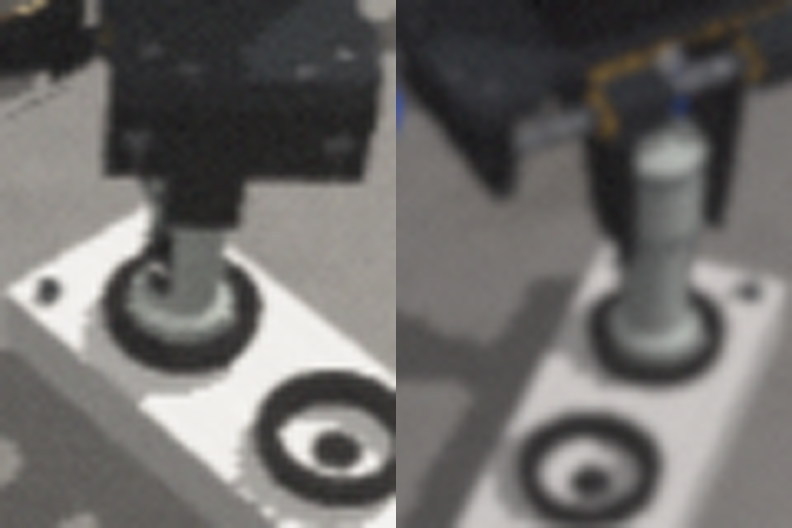

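Call:
{"op": "step_arm", "data": {"deltas": [[[0,0,0],[0,0,-0.0002],0.025],[[0,0,0],[0,0,0],0.025],[[0,0,0],[0,0,0],0.025],[[0,0,0],[0,0,0],0.025],[[0,0,0],[0,0,0],0.025],[[0,0,0],[0,0,0],0.025],[[0,0,0],[0,0,0],0.025],[[0,0,0],[0,0,0],0.025],[[0,0,0],[0,0,0],0.025],[[0,0,0],[0,0,0],0.025],[[0,0,0],[0,0,0],0.025],[[0,0,0],[0,0,0],0.025]]}}

```text
time_s: 8.98
ee_pos: [0.5733, 0.1456, 0.0841]
orientation: [[-0.498, 0.867, 0.001], [0.867, 0.498, 0.0], [-0.001, 0.001, -1.0]]
contact_force: [-1.6, -0.4, 5.8]
grip_width: 0.0305
gripper_force: 30.0
```

```bash
python3 o.py
```

```text
8.975 [0.5733 0.1456 0.0841] [-1.57 -0.36  5.79] [-0.218  0.705  0.021] [-5.e-04  1.e-03 -1.e+00]
```

Call:
{"op": "step_arm", "data": {"deltas": [[[0,0,0],[-0.0003,0,0.004],0.025],[[0,0,0],[0,0,0.012],0.025],[[0,0,0],[0,0,0.015],0.025],[[0,0,0],[-0.008,-0.022,0],0.025],[[0,0,0],[-0.008,-0.022,0],0.025],[[0,0,0],[-0.008,-0.022,0],0.025],[[0,0,0],[0,0,0],0.025],[[0,0,0],[0,0,0],0.025],[[0,0,0],[0,0,-0.012],0.025],[[0,0,0],[0,0,-0.006],0.025],[[0,0,0],[0,0,-0.004],0.025],[[0,0,0],[0,0,-0.004],0.025],[[0,0,0],[0,0,0],0.025]]}}

```text
time_s: 10.6
ee_pos: [0.5487, 0.0797, 0.0881]
orientation: [[-0.498, 0.867, 0.0], [0.867, 0.498, 0.0], [-0.0, 0.0, -1.0]]
contact_force: [-1.2, 0.2, -1.0]
grip_width: 0.0304
gripper_force: 30.0
```

```bash
python3 o.py
```

```text
10.6 [0.5487 0.0797 0.0881] [-1.17  0.24 -0.98] [-0.003  0.314  0.003] [-0.e+00  4.e-04 -1.e+00]
```

Call:
{"op": "step_arm", "data": {"deltas": [[[0,0,0],[0,0,-0.0015],0.025],[[0,0,0],[0,0,-0.0015],0.025],[[0,0,0],[0,0,-0.001],0.025],[[0,0,0],[0,0,0],0.025]]}}

```text
time_s: 11.1
ee_pos: [0.5491, 0.0796, 0.0845]
orientation: [[-0.498, 0.867, 0.002], [0.867, 0.498, 0.0], [-0.001, 0.002, -1.0]]
contact_force: [-0.6, 0.8, 0.7]
grip_width: 0.0306
gripper_force: 30.0
```

```bash
python3 o.py
```

```text
11.1 [0.5491 0.0796 0.0845] [-0.57  0.83  0.69] [0.088 0.079 0.025] [-6.0e-04  1.5e-03 -1.0e+00]
```

Call:
{"op": "step_arm", "data": {"deltas": [[[0,0,0],[0,0,-0.0005],0.025],[[0,0,0],[0,0,-0.0004],0.025],[[0,0,0],[0,0,0],0.025],[[0,0,0],[0,0,0],0.025]]}}

```text
time_s: 11.6
ee_pos: [0.5491, 0.0796, 0.0841]
orientation: [[-0.498, 0.867, 0.002], [0.867, 0.498, 0.0], [-0.001, 0.001, -1.0]]
contact_force: [-1.8, 0.2, 4.7]
grip_width: 0.0305
gripper_force: 30.0
```

```bash
python3 o.py
```

```text
11.6 [0.5491 0.0796 0.0841] [-1.78  0.22  4.66] [0.118 0.323 0.037] [-6.0e-04  1.4e-03 -1.0e+00]
```

Call:
{"op": "step_arm", "data": {"deltas": [[[0,0,0],[0,0,-0.0003],0.025],[[0,0,0],[0,0,0],0.025],[[0,0,0],[0,0,0],0.025],[[0,0,0],[0,0,0],0.025]]}}

```text
time_s: 12.1
ee_pos: [0.5492, 0.0796, 0.0841]
orientation: [[-0.498, 0.867, 0.001], [0.867, 0.498, 0.0], [-0.001, 0.001, -1.0]]
contact_force: [-1.8, 1.0, 6.7]
grip_width: 0.0306
gripper_force: 30.0
```

```bash
python3 o.py;  python3 - <<'E'
from circ import *
c,p,d=cam('scene'); cv2.imwrite('sB.png',p)
E
```

```text
12.1 [0.5492 0.0796 0.0841] [-1.84  0.96  6.69] [ 0.116  0.447 -0.017] [-6.0e-04  1.3e-03 -1.0e+00]
```

Call:
{"op": "step_arm", "data": {"deltas": [[[0,0,0],[-0.0003,0,0.004],0.025],[[0,0,0],[0,0,0.012],0.025],[[0,0,0],[0,0,0.015],0.025],[[0,0,0],[-0.008,-0.022,0],0.025],[[0,0,0],[-0.008,-0.022,0],0.025],[[0,0,0],[-0.008,-0.022,0],0.025],[[0,0,0],[0,0,0],0.025],[[0,0,0],[0,0,0],0.025],[[0,0,0],[0,0,-0.012],0.025],[[0,0,0],[0,0,-0.006],0.025],[[0,0,0],[0,0,-0.004],0.025],[[0,0,0],[0,0,-0.004],0.025],[[0,0,0],[0,0,0],0.025]]}}

```text
time_s: 13.78
ee_pos: [0.5248, 0.0136, 0.0882]
orientation: [[-0.498, 0.867, 0.001], [0.867, 0.498, 0.0], [-0.001, 0.001, -1.0]]
contact_force: [0.5, 0.1, -0.2]
grip_width: 0.0303
gripper_force: 30.0
```

```bash
python3 o.py
```

```text
13.775 [0.5248 0.0136 0.0882] [ 0.5   0.15 -0.24] [ 0.056 -0.03   0.002] [-6.0e-04  1.2e-03 -1.0e+00]
```

C is about 3 N at 4 mm above home, which looks sound. I'll press it home.

Call:
{"op": "step_arm", "data": {"deltas": [[[0,0,0],[0,0,-0.0015],0.025],[[0,0,0],[0,0,-0.0015],0.025],[[0,0,0],[0,0,-0.001],0.025],[[0,0,0],[0,0,0],0.025]]}}

```text
time_s: 14.28
ee_pos: [0.5251, 0.0136, 0.0844]
orientation: [[-0.498, 0.867, 0.002], [0.867, 0.498, 0.0], [-0.001, 0.002, -1.0]]
contact_force: [3.5, 0.7, 2.3]
grip_width: 0.0306
gripper_force: 30.0
```

```bash
python3 o.py
```

```text
14.275 [0.5251 0.0136 0.0844] [3.53 0.71 2.27] [ 0.227 -0.424  0.011] [-0.0011  0.0021 -1.    ]
```

Call:
{"op": "step_arm", "data": {"deltas": [[[0,0,0],[0,0,-0.0005],0.025],[[0,0,0],[0,0,-0.0005],0.025],[[0,0,0],[0,0,0],0.025],[[0,0,0],[0,0,0],0.025]]}}

```text
time_s: 14.78
ee_pos: [0.5252, 0.0135, 0.0841]
orientation: [[-0.498, 0.867, 0.002], [0.867, 0.498, -0.0], [-0.001, 0.002, -1.0]]
contact_force: [0.6, 1.9, 6.7]
grip_width: 0.0303
gripper_force: 30.0
```

```bash
python3 o.py
python3 - <<'E'
from circ import *
c,p,d=cam('scene'); cv2.imwrite('sC.png',p)
E
```

```text
14.775 [0.5252 0.0135 0.0841] [0.57 1.9  6.66] [ 0.182 -0.209  0.02 ] [-0.0012  0.002  -1.    ]
```

Run:
```python
from circ import *
a=cv2.imread('pics/c3.png')[150:528-60,60:320]
f=6.6; ims=[a]
for n,du,dv in [('sB.png',24,20),('sC.png',50,40)]:
    p=cv2.imread(n); q=cv2.resize(p[170+dv:250+dv,300+du:360+du],None,fx=f,fy=f,interpolation=cv2.INTER_CUBIC); ims.append(q[150:468,60:320])
cv2.imwrite('pics/c4.png',np.hstack(ims))
```

```text
(no output)
```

View pics/c4.png

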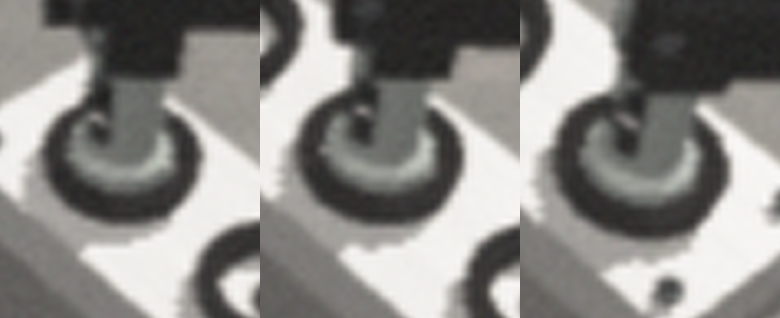

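The tab reads clearly: in A (95,125) it's only just above the slot's foot, while in B (362,108) and C (625,118) it's well up with dark below. The forces agree, so A is the soft one. I'll go back to A, press and hold.

Call:
{"op": "step_arm", "data": {"deltas": [[[0,0,0],[0,0,0.004],0.025],[[0,0,0],[0,0,0.012],0.025],[[0,0,0],[0,0,0.015],0.025],[[0,0,0],[0.012,0.033,0],0.025],[[0,0,0],[0.012,0.033,0],0.025],[[0,0,0],[0.012,0.033,0],0.025],[[0,0,0],[0.012,0.033,0],0.025],[[0,0,0],[0,0,0],0.025],[[0,0,0],[0,0,0],0.025],[[0,0,0],[0,0,-0.012],0.025],[[0,0,0],[0,0,-0.006],0.025],[[0,0,0],[0,0,-0.004],0.025],[[0,0,0],[0,0,-0.004],0.025],[[0,0,0],[0,0,-0.002],0.025],[[0,0,0],[0,0,-0.0015],0.025],[[0,0,0],[0,0,-0.0006],0.025],[[0,0,0],[0,0,0],0.025],[[0,0,0],[0,0,0],0.025]]}}

```text
time_s: 17.08
ee_pos: [0.5727, 0.1457, 0.0841]
orientation: [[-0.498, 0.867, 0.002], [0.867, 0.498, 0.0], [-0.001, 0.001, -1.0]]
contact_force: [1.8, 0.7, -0.4]
grip_width: 0.0305
gripper_force: 30.0
```

```bash
python3 o.py
```

```text
17.075 [0.5727 0.1457 0.0841] [ 1.84  0.73 -0.35] [-0.097 -0.313 -0.006] [-6.0e-04  1.5e-03 -1.0e+00]
```

Call:
{"op": "step_arm", "data": {"deltas": [[[0,0,0],[0,0,-0.0005],0.025],[[0,0,0],[0,0,-0.0004],0.025],[[0,0,0],[0,0,0],0.025],[[0,0,0],[0,0,0],0.025]]}}

```text
time_s: 17.58
ee_pos: [0.5728, 0.1456, 0.084]
orientation: [[-0.498, 0.867, 0.001], [0.867, 0.498, 0.0], [-0.001, 0.001, -1.0]]
contact_force: [0.4, -0.4, 5.4]
grip_width: 0.0306
gripper_force: 30.0
```

```bash
python3 o.py
```

```text
17.575 [0.5728 0.1456 0.084 ] [ 0.38 -0.43  5.39] [-0.193  0.039 -0.004] [-6.0e-04  1.4e-03 -1.0e+00]
```

Lateral load is nearly zero. I'll add a touch more push and hold for over a second.

Call:
{"op": "step_arm", "data": {"deltas": [[[0,0,0],[0,0,-0.0002],0.025],[[0,0,0],[0,0,0],0.025],[[0,0,0],[0,0,0],0.025],[[0,0,0],[0,0,0],0.025],[[0,0,0],[0,0,0],0.025],[[0,0,0],[0,0,0],0.025],[[0,0,0],[0,0,0],0.025],[[0,0,0],[0,0,0],0.025],[[0,0,0],[0,0,0],0.025],[[0,0,0],[0,0,0],0.025],[[0,0,0],[0,0,0],0.025],[[0,0,0],[0,0,0],0.025],[[0,0,0],[0,0,0],0.025],[[0,0,0],[0,0,0],0.025]]}}

```text
time_s: 19.32
ee_pos: [0.5729, 0.1456, 0.0841]
orientation: [[-0.498, 0.867, 0.002], [0.867, 0.498, 0.0], [-0.001, 0.002, -1.0]]
contact_force: [-1.3, -0.6, 6.5]
grip_width: 0.0301
gripper_force: 30.0
```

```bash
python3 o.py
```

```text
19.325 [0.5729 0.1456 0.0841] [-1.32 -0.62  6.47] [-0.21   0.133 -0.003] [-7.0e-04  1.5e-03 -1.0e+00]
```

Call:
{"op": "step_arm", "data": {"deltas": [[[0,0,0],[0,0,0.0006],0.025],[[0,0,0],[0,0,0.0002],0.025],[[0,0,0],[0,0,0],0.034],[[0,0,0],[0,0,0],0.038],[[0,0,0],[0,0,0],0.05],[[0,0,0],[0,0,0],0.07],[[0,0,0],[0,0,0],0.07],[[0,0,0],[0,0,0],0.07],[[0,0,0],[0,0,0.01],0.07],[[0,0,0],[0,0,0.02],0.07],[[0,0,0],[0,0,0.03],0.07],[[0,0,0],[0,0,0.04],0.07],[[0,0,0],[-0.02,0.03,0.04],0.07],[[0,0,0],[-0.03,0.05,0.02],0.07],[[0,0,0],[-0.03,0.05,0],0.07],[[0,0,0],[0,0,0],0.07]]}}

```text
time_s: 21.32
ee_pos: [0.4907, 0.2784, 0.2459]
orientation: [[-0.503, 0.864, 0.003], [0.864, 0.503, 0.002], [0.0, 0.003, -1.0]]
contact_force: [1.4, -0.8, -0.3]
grip_width: 0.0698
gripper_force: 0.0
```

```bash
python3 o.py;  python3 - <<'E'
from circ import *
ims=[]
for n,u0,v0 in [('scene',270,150),('side',230,170)]:
    c,p,d=cam(n); W=pts(c,d); ims.append(cv2.resize(p[v0:v0+130,u0:u0+95],None,fx=4.2,fy=4.2,interpolation=cv2.INTER_CUBIC))
    near=np.hypot(W[...,0]-.572,W[...,1]-.146)<.03
    for lo,hi,R in [(.105,.14,.0155),(.09,.118,.0155),(.045,.075,.0125)]:
        k=near&(W[...,2]>lo)&(W[...,2]<hi); print(n,k.sum(),fit(W[k][:,:2],R).round(4),np.percentile(W[k][:,2],95).round(4))
cv2.imwrite('pics/c5.png',np.hstack(ims))
E
```

```text
21.325 [0.4907 0.2784 0.2459] [ 1.41 -0.83 -0.29] [-0.03  -0.029  0.006] [ 2.0e-04  3.4e-03 -1.0e+00]
scene 233 [0.5717 0.1475] 0.1254
scene 167 [0.5716 0.1474] 0.1175
scene 134 [0.5711 0.1479] 0.0739
side 173 [0.5719 0.1458] 0.1257
side 113 [0.5717 0.1458] 0.1164
side 101 [0.572  0.1456] 0.0735
```

View pics/c5.png

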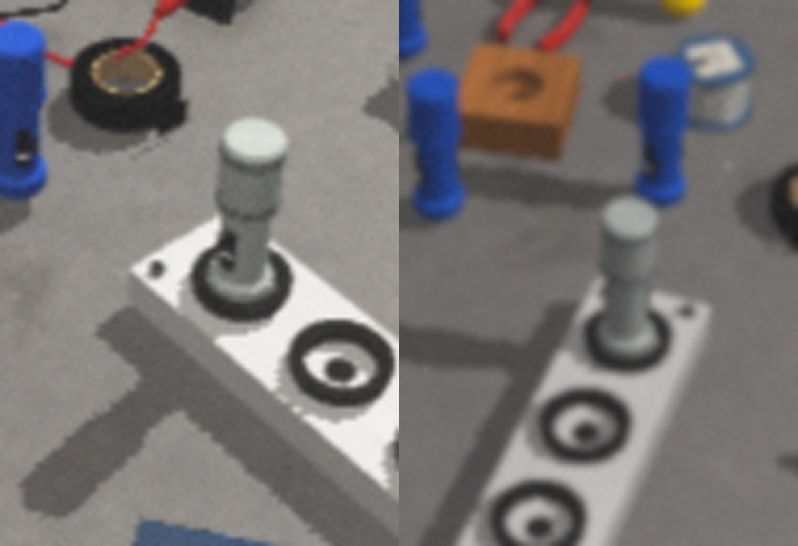

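The tester stands upright at (252,210) in the scene view, foot home, with the top at about 0.124 after the same camera bias as seen in the stand. Nothing else has moved, so I'm handing in.

```bash
python3 -c "
from cell import manip; print(manip.close_job())"
```

```text
the job is handed in; nothing more can be done
None
```

The job is handed in at about 21 s: I pressed all three buffers at about 9–10 N, the soft one is the far-left buffer near (0.572, 0.146), I held it at about 10 N for over 1.5 s, and the tester now stands upright there with its foot home.

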